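# Loop the line at the test box, then hold the handset up to be read

## Robot

A 6-joint arm with a two-finger parallel gripper is mounted at the origin on a cart in front of the work surface, level with it; the furniture and walls round the work are solid. World frame = base frame: x ahead of the robot, y to its left, z up, the work surface at z = 0. Lengths are in m, angles in rad, forces in N, time in s.
With the tool pointing down it reaches from about 0.35 to 0.925 m from the base axis. Payload 6.4 kg.
Tool frame: the origin (TCP) lies at the very end of the fingers, on their centre line; the grasp point (between the pads) lies 19 mm behind it (r.hold_point_z is the distance from the TCP to the grasp point, in m); z points along the fingers, y is the line along which they close (so a half turn about z gives the same grasp; the last joint's range is limited). The gripper opens to 85 mm and grips with 20 to 120 N. Pads are 22 mm wide; open, the fingers measure 114 mm over their backs; the gripper's body (76 mm by 85 mm) begins 54 mm behind the grasp point. The pads swing forward as they close: fully open they stand 13 mm farther back than shut.
Start: joints at [1.076, 0.245, 1.558, -0, 1.339, -0.174], TCP at [0.205, 0.617, 0.231] pointing down, gripper open.
Joint ranges: [-3.13, 3.13], [-1.02, 2.26], [0.13, 2.54], [-0.95, 4.09], [0.21, 2.88], [-2.74, 2.74]. Speed limits (rad/s): [2.57, 2.57, 3.14, 3.14, 3.14, 3.14].

## Interface

Orientations are given as a unit quaternion [w, x, y, z].
In Python, from station import r, hand, read_camera, get_calibration, readout gives the robot as it stands. The module is installed in compiled form; this text tells all that it offers. Calls block until the motion is done:
- r.move_to(position, orientation): joint-space move of the TCP to a pose.
- r.servo_line(position, rot=None, rate=0.15, threshold=None): straight line of the TCP; rot=None keeps the orientation; rate is the mean speed in m/s. With threshold (N) it stops when the force on the tool has changed by that much, and returns True; else False.
- r.set_joints(angles): joint-space move.
- hand.command_gripper(opening): finger opening in m; the grip force is fixed at half the most; returns when the fingers have stopped.
- r.hold(seconds).
- r.solve_ik(position, orientation): joint angles nearest the present ones, or None.
- read_camera(name): name is "scene" or "top"; returns the picture (400x640x3 uint8, red, green, blue); there is no depth.
- get_calibration(name): a dict with "intrinsics" (3x3 intrinsics, pixels), "world_to_cam" (4x4, takes a point from world to camera coordinates). Camera axes: x right, y down, z forward; pixel columns grow to the right and rows downward; lengths in m; the calibration is good to about 2 mm. A picture is of the moment at which its call begins. get_calibration takes no time and is no camera call.
A pose or a line that the arm cannot do raises r.IKError and nothing moves.
- r.finish_job(): hands the job in; it is judged then, once.
Readings, each from a call of its own:
- readout.get_clock(): time.
- readout.get_joint_pos(): joint angles.
- readout.get_joint_velocities(): joint speeds.
- readout.get_tau(): joint torques, N m.
- readout.get_tcp_pos(): TCP position.
- readout.get_orientation(): TCP orientation.
- readout.get_wrist_force(): force on the tool from outside, world axes, zero at the start.
- readout.get_torque(): the same for the moment, N m.
- readout.get_grip_width(): finger opening in m.
- readout.get_gripper_force(): force on a finger pad.
Only numpy, scipy, OpenCV 4.12 (cv2) and the standard library are available. Lean on these libraries where they do the work, as an engineer would, in place of code of your own. Each camera call takes 0.05 s, during which the arm holds its last target. There are 200 camera calls.

## Task

Take the loop plug (the one with the tall round barrel) out of the plug stand, push it fully home into the round jack of the line test box and let go of it. Then draw the cordless handset up out of its charging cradle, lean it back so that its screen looks up at a slant of about 45 degrees, level from side to side, and finish while holding it there, still, with its foot at least 12 cm above the bench top. Leave the blanking plug, the marker and the two battery cells as they are.

Things in the scene. Friction and masses are not known exactly. Their poses are not given: they have to be found in the camera images.
- handset: black cordless handset, a block 26 mm thick (x -12 to +14), 48 mm wide (y -24 to +24), 158 mm tall, 0.14 kg. Origin: centre of its foot; z up to its top end, screen and keys on its -x face. It starts upright in the phone base's cradle, 12 mm deep, foot 40 mm above the bench, held by no catch. From 35 mm above its foot all four faces are free to grip.
- phone_base: black desk base of the cordless phone, 138 x 179 mm, fixed to the bench; origin: centre of its underside, front (-x) towards the robot. The cradle, at x +13, y +45 mm, is a snug pocket 29 x 50 mm with its floor at 40 mm, front and side lips up to 52 mm and a back rest up to 70 mm.
- loop_plug: steel pin 6.4 mm thick, 26 mm long, its last 5 mm tapered; above it a steel collar 18 mm wide, 3 mm high; on that a black round ribbed barrel to grip, 14 mm thick, z +3 to +36 mm. Origin: on the axis, underside of the collar; z up to the barrel. 45 g. Starts upright in one of the two outer holes of the plug stand, collar on its top.
- blank_plug: blanking plug, to be left where it is: the same pin under a low wide black cap, 23 mm wide and 10 mm high; origin as on the loop plug. It stands in the other outer hole of the stand.
- plug_stand: grey drilled block 44 x 104 mm, 42 mm high, on a 140 mm foot screwed to the bench; origin: centre of its underside. Three holes of 9 mm, 32 mm deep, in a row along its y axis at y -35, 0, +35 mm; the middle one is empty. Fingers closing along its x axis stay clear of the other plug.
- line_tester: line test box, grey steel case 110 x 170 mm, rim at 50 mm, aluminium panel on top at 49 mm; fixed to the bench. Origin: centre of its underside. Its +y half has only the round jack; mid panel a small lamp and switch, 8 mm high; on the -y half two flat square sockets and two binding posts, 17 mm high, 75 mm or more from the jack.
- jack (a point): centre of the mouth of the round jack, level with the panel (z up): a plain hole 9 mm wide and 34 mm deep in a flat steel bushing with a black washer round it. The loop plug is home when its collar sits on the panel, its origin at this point; it goes in by hand weight, with no catch.
- marker: white marker pen, 17 x 135 x 16 mm, lying in front of the plug stand; leave it. Origin: centre of its underside.
- cell_a: green battery cell, 14 x 51 x 15 mm, lying in front of the phone base; leave it. Origin: centre of its underside.
- cell_b: red battery cell, 14 x 51 x 15 mm, beside the other one; leave it. Origin: centre of its underside.
There are look-alikes about, which are no part of the job. Of the things shaped like the handset, the black one is meant. Several things have the shape of the plug_stand; the one meant has the colours described above.

How it is judged:
By the outcome, as a careful person would: the job done as asked, in the order asked, and still so for the second after the job is handed in, while the arm keeps its last pose, push and grip.
It also fails if it takes over 54 s, if anything falls off the work surface, if the arm or the gripper's body presses on something with over 40 N, if the wrist force passes 120 N, or if a joint passes its speed limit or range.

## Working session

There is one attempt and no reset: what is moved stays moved. The work goes in short steps, each a Python script; the robot and the scene stay as the last script left them, time stands still between calls to the robot, and variables do not carry over. Pictures are saved under pics/ and viewed, at most 10 in all, crops included, and the job is handed in when it is done.

```bash
mkdir -p pics; python3 - <<'E'
from station import r, hand, read_camera, get_calibration, readout
import cv2, numpy as np
for n in("scene","top"):
    im=read_camera(n); cv2.imwrite(f"pics/{n}0.png",im[:,:,::-1])
    c=get_calibration(n); print(n,np.round(c["intrinsics"],1).tolist(),np.round(c["world_to_cam"],3).tolist())
print(readout.get_clock(),r.hold_point_z,readout.get_orientation())
E
```

```text
scene [[399.0, 0.0, 328.2], [0.0, 399.0, 201.2], [0.0, 0.0, 1.0]] [[0.55, -0.835, -0.019, -0.233], [-0.428, -0.262, -0.865, 0.281], [0.717, 0.484, -0.501, 0.746], [0.0, 0.0, 0.0, 1.0]]
top [[477.8, 0.0, 328.6], [0.0, 477.8, 200.6], [0.0, 0.0, 1.0]] [[-0.008, -1.0, -0.001, 0.044], [-0.997, 0.008, -0.071, 0.479], [0.071, 0.0, -0.998, 1.322], [0.0, 0.0, 0.0, 1.0]]
0.1 0.0187 [-2.96733652e-04  1.59750823e-01  9.87157005e-01 -7.96508175e-04]
```

View pics/scene0.png

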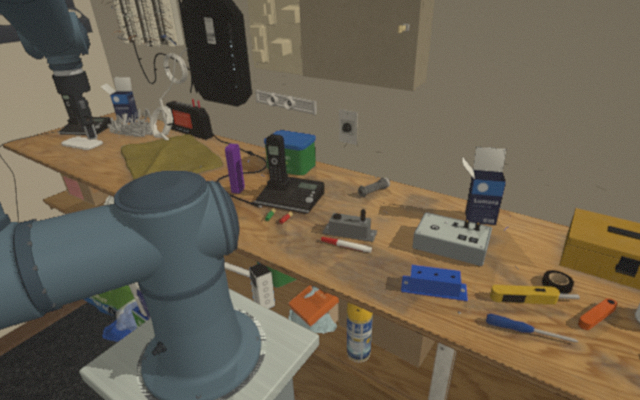

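View pics/top0.png

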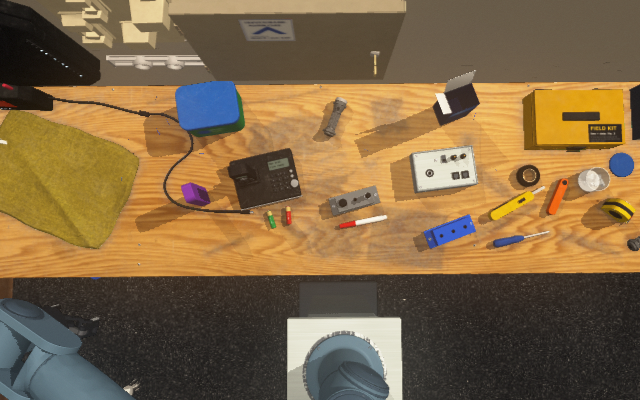

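Top view: the black handset is in the black base at about (240,170), and the purple look-alike is at (195,193). The grey stand is at (355,201) and the blue look-alike at (450,232). The tester is at (444,169), with its jack near (430,173). The black handset and the grey stand match the described colours. I'll enlarge to confirm.

```bash
python3 - <<'E'
import cv2, numpy as np
t=cv2.imread("pics/top0.png"); s=cv2.imread("pics/scene0.png")
f=lambda im,x,y,w,h,k:cv2.resize(im[y:y+h,x:x+w],None,fx=k,fy=k,interpolation=cv2.INTER_CUBIC)
a=np.hstack([f(t,320,175,70,60,5.7142857),f(t,400,135,70,60,5.7142857)])
b=np.hstack([f(t,220,140,100,64,4),f(s,320,200,100,64,4)])
cv2.imwrite("pics/crop1.png",np.vstack([a[:, :800],b]))
print(a.shape,b.shape)
b=np.hstack([f(s,250,125,80,100,5),f(s,405,205,80,100,5)]);cv2.imwrite("pics/crop2.png",b)
E
```

```text
(343, 800, 3) (256, 800, 3)
```

View pics/crop1.png

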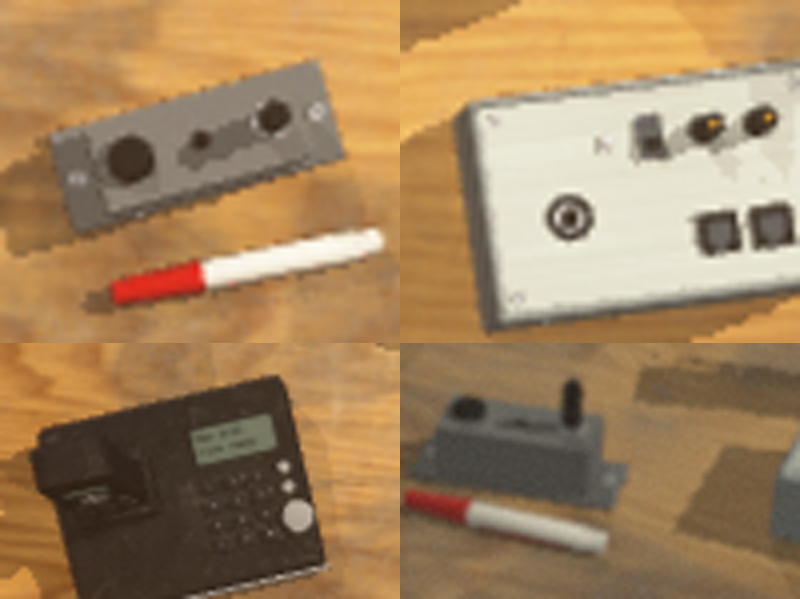

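View pics/crop2.png

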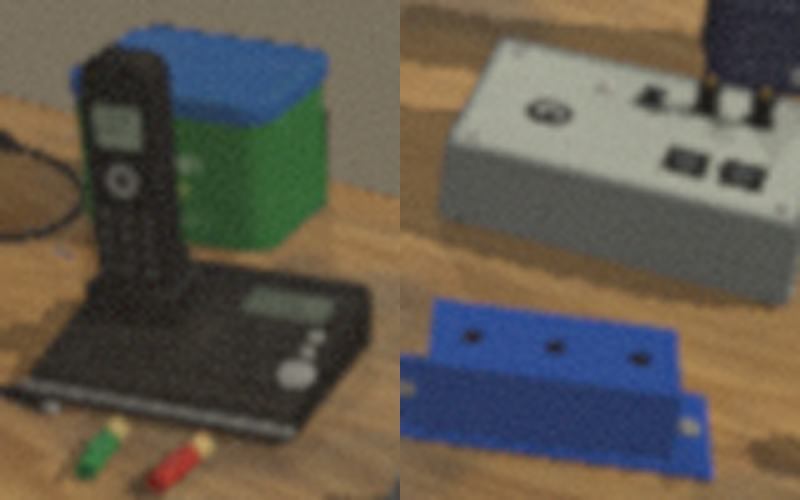

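The crops confirm the grey stand. The loop plug's tall barrel is at its right end, about (368,195), and the blanking cap is at the left, (342,203). The jack is at (429,173), and the black handset stands in the cradle. Next I'll measure with masks and rays, and brighten the handset area.

```bash
cat > h.py <<'E'
import numpy as np, cv2
from station import r, hand, read_camera, get_calibration, readout
def cam(n):
    c=get_calibration(n); T=np.array(c["world_to_cam"]); return np.array(c["intrinsics"]),T[:3,:3],T[:3,3]
def ray(n,uv):
    K,R,t=cam(n); d=R.T@np.linalg.solve(K,[uv[0],uv[1],1.]); return -R.T@t,d/np.linalg.norm(d)
def onz(n,uv,z):
    o,d=ray(n,uv); return o+d*(z-o[2])/d[2]
def tri(uv1,uv2):
    A=np.zeros((3,3));b=np.zeros(3);L=[]
    for n,uv in(("top",uv1),("scene",uv2)):
        o,d=ray(n,uv);P=np.eye(3)-np.outer(d,d);A+=P;b+=P@o;L.append((P,o))
    p=np.linalg.solve(A,b);return p,[np.linalg.norm(P@(p-o)) for P,o in L]
def proj(n,p):
    K,R,t=cam(n);q=K@(R@np.array(p)+t);return q[:2]/q[2]
def blob(im,x,y,w,h,th):
    g=cv2.cvtColor(im,cv2.COLOR_BGR2GRAY)[y:y+h,x:x+w]
    wt=np.clip(th-g.astype(float),0,None); yy,xx=np.mgrid[y:y+h,x:x+w]
    return np.array([(wt*xx).sum(),(wt*yy).sum()])/wt.sum(),int((wt>0).sum())
E
python3 - <<'E'
from h import *
t=cv2.imread("pics/top0.png"); s=cv2.imread("pics/scene0.png"); np.set_printoptions(precision=4,suppress=True)
jt,a=blob(t,424,167,12,12,140); js,b=blob(s,427,221,16,12,90)
print("jack",jt,a,js,b,onz("top",jt,.049),onz("scene",js,.049),tri(jt,js))
mt,a=blob(t,352,197,5,5,70); print("mid",mt,a,onz("top",mt,.042))
bt,a=blob(t,336,196,14,14,70); print("blank",bt,a,onz("top",bt,.052))
bs,a=blob(s,330,196,14,10,60); print("blank s",bs,a,onz("scene",bs,.049))
pt,a=blob(t,363,190,10,10,70); print("plug",pt,a,onz("top",pt,.078))
for th in(50,60): print("plug s",*blob(s,357,206,10,16,th), onz("scene",blob(s,357,206,10,16,th)[0],.0615))
g=cv2.cvtColor(t,cv2.COLOR_BGR2GRAY);print(g[190:202,362:376]);
g=cv2.cvtColor(s,cv2.COLOR_BGR2GRAY);print(g[206:224,356:370])
o,_=ray("top",(0,0));print("campos",o,ray("scene",(0,0))[0])
f=lambda im,x,y,w,h,k:cv2.resize(im[y:y+h,x:x+w],None,fx=k,fy=k,interpolation=cv2.INTER_CUBIC)
G=lambda im:(255*(im/255.)**.45).astype(np.uint8)
cv2.imwrite("pics/crop3.png",np.hstack([G(f(t,224,144,40,60,10)),G(f(s,255,130,40,60,10))]))
E
```

```text
jack [429.2787 172.8036] 43 [432.9367 227.6076] 6 [ 0.5513 -0.2369  0.049 ] [ 0.5464 -0.2343  0.049 ] (array([ 0.5505, -0.2352,  0.0474]), [np.float64(0.0021826022400821066), np.float64(0.0021826022400821114)])
mid [354.7071 199.2626] 7 [ 0.4805 -0.0317  0.042 ]
blank [342.3782 202.8019] 50 [0.4704 0.0026 0.052 ]
blank s [nan nan] 0 [nan nan nan]
plug [367.4876 195.3251] 19 [ 0.4882 -0.0641  0.078 ]
plug s [362.4531 215.0971] 33 [ 0.4881 -0.0649  0.0615]
plug s [362.4856 215.0977] 41 [ 0.4882 -0.065   0.0615]
[[134 134 134 134 134 135 134 134 135 134 134 134 135 135]
 [134 134 134 134 135 135 135 136 134 133 133 135 135 136]
 [134 135 135 134 134  96 107 130 134 135 130 134 135 136]
 [133 135 134 162  99  62  61  65 105 131 132 126 134 179]
 [136 135 127  91  60  55  54  55  83 129 134 119 177 163]
 [134 109 131  71  51  53  56  55  63 126 134 114 165 191]
 [103 100 166  83  46  53  56  51  90 129 135 131 130 133]
 [102 101 131  97  57  46  48 101 133 127 131 134 125 123]
 [ 99 101 103 117 116  83 144 152 129 124 125 133 129 123]
 [101 101 101 104 105 115 125 127 123 123 124 133 128 
[... 678 characters left out ...]
50  33  36  47  92 128 131 129 131]
 [107 113 116 107  77  45  37  39  50  87 125 130 129 130]
 [102 101 104  96  72  49  37  42  48  84 113 123 118 120]
 [100 102 100  93  65  42  36  39  45  75 102 106 108 106]
 [ 93  93  93  89  70  41  31  35  51  74 102  99 101 101]
 [ 77  78  80  84  78  59  46  49  61  91 111 104 101  99]
 [ 76  76  76  85  90  80  68  69  87 109 114 105  98  96]
 [ 89  88  87  91  98  97  91  86 101 113 108 103  97  95]
 [ 97 100  97  95  94  93  89  91  99 103 103  97  94  93]]
campos [0.3847 0.0396 1.3526] [-0.2864 -0.4817  0.6128]h.py:19: RuntimeWarning: invalid value encountered in divide
  return np.array([(wt*xx).sum(),(wt*yy).sum()])/wt.sum(),int((wt>0).sum())
```

View pics/crop3.png

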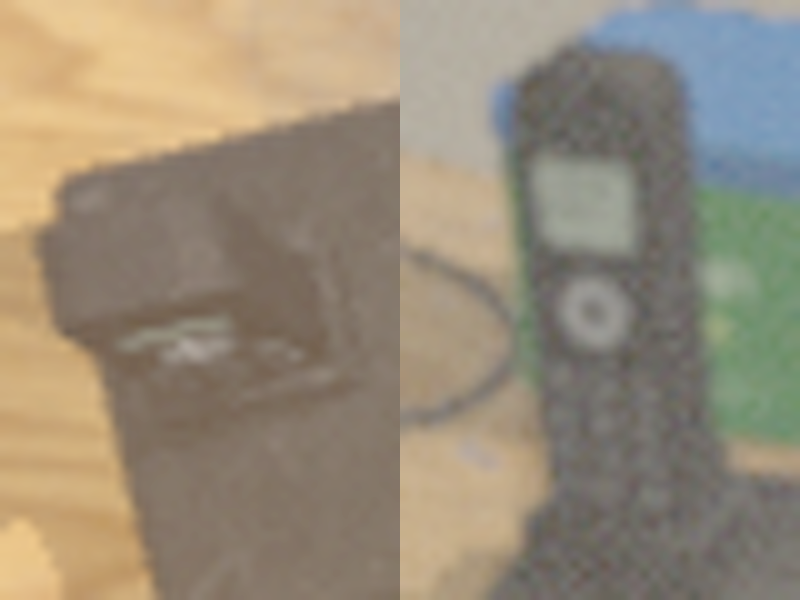

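The brightened crop shows the handset's top end. In the top view its front edge runs from (230.0,177.0) to (247,174) and its left side sits near (227.5,167). In the scene view its body spans columns 267–283 at row 135 and 269–287 at row 172.

```bash
python3 - <<'E'
from h import *
t=cv2.imread("pics/top0.png"); s=cv2.imread("pics/scene0.png"); np.set_printoptions(precision=4,suppress=True)
for th in(110,125,140):
    js,b=blob(s,427,221,16,12,th); print("jack s",js,b,onz("scene",js,.049))
m=(cv2.cvtColor(t,cv2.COLOR_BGR2HSV)[:,:,2]<85).astype(np.uint8)[130:225,215:310]
n,l,st,c=cv2.connectedComponentsWithStats(m); k=1+st[1:,4].argmax()
cn=cv2.findContours((l==k).astype(np.uint8),0,1)[0][0]
q=cv2.approxPolyDP(cn,3,True)[:,0]+[215,130]; print("base poly",q.tolist(),[onz("top",p,.0)[:2].round(3).tolist() for p in q])
# handset top-end edges in top view at z .198
for p in [(230,177),(247,174),(227.5,167)]: print("top",onz("top",p,.196))
# body side edges in scene: per row dark span
g=cv2.cvtColor(s,cv2.COLOR_BGR2GRAY).astype(int)
for v in (138,144,150,156,162,166): print(v,g[v,262:292])
E
```

```text
jack s [433.8164 227.5699] 22 [ 0.5478 -0.2361  0.049 ]
jack s [434.0366 227.4164] 37 [ 0.5487 -0.2363  0.049 ]
jack s [434.1672 227.2771] 45 [ 0.5495 -0.2363  0.049 ]
base poly [[289, 149], [230, 162], [229, 176], [234, 180], [241, 208], [300, 194], [299, 186], [294, 188], [289, 183], [292, 178], [297, 179]] [[0.629, 0.152], [0.593, 0.321], [0.553, 0.323], [0.541, 0.309], [0.461, 0.289], [0.5, 0.121], [0.523, 0.124], [0.517, 0.138], [0.531, 0.152], [0.546, 0.144], [0.543, 0.13]]
top [0.526  0.2798 0.196 ]
top [0.533  0.2384 0.196 ]
top [0.5506 0.286  0.196 ]
138 [111 106  95  75  55  33  29  33  35  35  38  42  32  37  41  42  48  49
  43  46  45  55  79  85  83  85  83  84  84  84]
144 [113 112  97  63  43  35  31  40  38  42  29  39  31  32  39  34  36  30
  40  40  37  46  60  70  74  75  72  79  76  81]
150 [121 119 115  93  59  39  54  74  82  85  82  86  88  93  92  85  54  34
  38  36  39  40  50  60  64  62  64  60  62  66]
156 [103 104 108 100  82  48  37  34  28  29  35  40  39  32  34  30  33  31
  32  35  40  35  51  67  84  83  80  75  65  63]
162 [82 80 72 59 53 45 42 32 36 54 78 76 67 73 80 59 35 35 39 42 46 34 40 64
 84 83 71 60 60 63]
166 [88 80 69 53 55 56 49 41 40 43 33 36 35 41 40 25 34 34 34 34 31 42 39 43
 53 64 63 64 62 64]
```

```bash
python3 - <<'E'
from h import *
from scipy.optimize import least_squares
np.set_printoptions(precision=4,suppress=True)
th=np.radians(13.1);X=np.array([np.cos(th),np.sin(th)]);Y=np.array([-X[1],X[0]])
def W(p,a,b,z): return np.r_[p+a*X+b*Y,z]
def colat(p,a,b,v):
    A=proj("scene",W(p,a,b,.10));B=proj("scene",W(p,a,b,.18));return A[0]+(B[0]-A[0])*(v-A[1])/(B[1]-A[1])
def res(p):
    e=[]
    for v,l,rr in((144,265.2,283.5),(156,266.5,284.4)): e+=[colat(p,-.012,.024,v)-l,colat(p,.014,-.024,v)-rr]
    f=proj("top",W(p,-.012,0,.194)); e.append(2*(f[1]-(177+(174-177)/17*(f[0]-230))))   # front edge of top
    e.append(2*(proj("top",W(p,0,.024,.190))[0]-228.3))
    return np.array(e)
q=least_squares(res,[.545,.265]); print(q.x,q.fun)
for z in(.04,.198): print(proj("top",np.r_[q.x,z]),proj("scene",np.r_[q.x,z]))
# IK checks
from scipy.spatial.transform import Rotation as R
def quat(z,y):
    z=np.array(z)/np.linalg.norm(z);y=np.array(y)-np.dot(y,z)*z;y/=np.linalg.norm(y)
    w=R.from_matrix(np.c_[np.cross(y,z),y,z]).as_quat();return w[[3,0,1,2]]
a=np.radians(15);
for nm,xy in(("plug",[.4883,-.0643]),("jack",[.5508,-.2367])):
    for sg in(1,-1):
        print(nm,r.solve_ik([*xy,.055],quat([0,0,-1],[sg*np.cos(a),sg*np.sin(a),0])))
for al in(30,40,45):
  for sg in(1,-1):
    for d in(0,45):
        b=np.radians(al+d); z=np.r_[np.cos(b)*X,-np.sin(b)]
        print(al,sg,d,r.solve_ik(np.r_[q.x,.155+(.1 if d else 0)]+z*.0187,quat(z,np.r_[sg*Y,0])))
E
```

```text
[0.5409 0.2625] [ 0.1417  0.5872  0.1038  0.6476  0.4009 -0.5317]
[247.954  178.3536] [278.2853 183.9168]
[236.9612 170.7591] [273.8204 135.7948]
plug [-0.3616  0.1239  2.0587 -0.      0.959  -0.6234]
plug [-0.3616  0.1239  2.0587 -0.      0.959   2.5182]
jack [-0.5948  0.347   1.7857 -0.      1.0089 -0.8566]
jack [-0.5948  0.347   1.7857 -0.      1.0089  2.285 ]
30 1 0 None
30 1 45 [ 0.2674 -0.0054  1.8374 -0.0116  1.0481 -1.5276]
30 -1 0 None
30 -1 45 [ 0.2674 -0.0054  1.8374 -0.0116  1.0481  1.614 ]
40 1 0 None
40 1 45 [ 0.2647  0.0823  1.7337 -0.0033  1.2384 -1.5338]
40 -1 0 None
40 -1 45 [ 0.2647  0.0823  1.7337 -0.0033  1.2384  1.6078]
45 1 0 None
45 1 45 [ 0.2634  0.1285  1.682  -0.      1.3311 -1.536 ]
45 -1 0 None
45 -1 45 [ 0.2634  0.1285  1.682  -0.      1.3311  1.6056]
```

```bash
cat >> h.py <<'E'
from scipy.spatial.transform import Rotation as R
def quat(z,y):
    z=np.array(z)/np.linalg.norm(z);y=np.array(y)-np.dot(y,z)*z;y/=np.linalg.norm(y)
    w=R.from_matrix(np.c_[np.cross(y,z),y,z]).as_quat();return w[[3,0,1,2]]
TH=np.radians(13.1);X=np.array([np.cos(TH),np.sin(TH)]);Y=np.array([-X[1],X[0]])
H=np.array([.5409,.2625])
def pose(grasp,al,sg=1):
    b=np.radians(al);z=np.r_[np.cos(b)*X,-np.sin(b)]
    return np.array(grasp)+z*r.hold_point_z,quat(z,np.r_[sg*Y,0])
E
python3 - <<'E'
from h import *
np.set_printoptions(precision=2,suppress=True)
ik=lambda g,a:r.solve_ik(*pose(g,a))
for al in range(50,91,10):
    print(al,ik(np.r_[H,.155],al) is not None,ik(np.r_[H,.30],al) is not None, ik(np.r_[H-.06*X,.2],al) is not None,end=' ')
    for z in(.24,.27,.30,.34):
        print(z,[x for x in(.40,.45,.5,.55,.6) if ik([x,.25,z],al+45) is not None],end=' ')
    print()
E
```

```text
50 True True True 0.24 [0.4, 0.45, 0.5, 0.55, 0.6] 0.27 [0.4, 0.45, 0.5, 0.55, 0.6] 0.3 [0.4, 0.45, 0.5, 0.55, 0.6] 0.34 [0.4, 0.45, 0.5, 0.55, 0.6] 
60 True True True 0.24 [0.4, 0.45, 0.5, 0.55, 0.6] 0.27 [0.4, 0.45, 0.5, 0.55, 0.6] 0.3 [0.4, 0.45, 0.5, 0.55, 0.6] 0.34 [0.4, 0.45, 0.5, 0.55, 0.6] 
70 True True True 0.24 [0.4, 0.45, 0.5, 0.55, 0.6] 0.27 [0.4, 0.45, 0.5, 0.55, 0.6] 0.3 [0.4, 0.45, 0.5, 0.55, 0.6] 0.34 [0.4, 0.45, 0.5, 0.55, 0.6] 
80 True True True 0.24 [0.4, 0.45, 0.5, 0.55, 0.6] 0.27 [0.4, 0.45, 0.5, 0.55, 0.6] 0.3 [0.4, 0.45, 0.5, 0.55, 0.6] 0.34 [0.4, 0.45, 0.5, 0.55, 0.6] 
90 True True True 0.24 [0.4, 0.45, 0.5, 0.55, 0.6] 0.27 [0.4, 0.45, 0.5, 0.55, 0.6] 0.3 [0.4, 0.45, 0.5, 0.55, 0.6] 0.34 [0.4, 0.45, 0.5, 0.55, 0.6]
```

```bash
python3 - <<'E'
from h import *
a=np.radians(15);Q=quat([0,0,-1],[np.cos(a),np.sin(a),0]);P=[.4883,-.0643]
hand.command_gripper(.06)
r.move_to([*P,.16],Q)
print(r.servo_line([*P,.049],rate=.12,threshold=8), readout.get_tcp_pos())
hand.command_gripper(0.0)
print(readout.get_grip_width(),readout.get_gripper_force(),readout.get_wrist_force(),readout.get_clock())
r.servo_line([*P,.14],rate=.1)
print(readout.get_grip_width(),readout.get_gripper_force(),readout.get_wrist_force(),readout.get_tcp_pos(),readout.get_clock())
im=read_camera("scene");cv2.imwrite("pics/s1.png",im[:,:,::-1])
im2=read_camera("top");cv2.imwrite("pics/t1.png",im2[:,:,::-1])
cv2.imwrite("pics/crop4.png",cv2.resize(im[130:240,300:440,::-1],None,fx=5,fy=5,interpolation=cv2.INTER_CUBIC))
print(proj("scene",[*P,.095]))
E
```

```text
False [ 0.4889622  -0.06451483  0.04973467]
0.011840265580206216 58.43497574329376 [-0.79292323  1.71563998  4.76190177] 4.6583
0.011781382987902305 58.41022789478302 [ 0.1459086   0.05140169 -0.24364404] [ 0.48770117 -0.06407311  0.13916112] 5.7167
[362.57717941 203.86044334]
```

View pics/crop4.png

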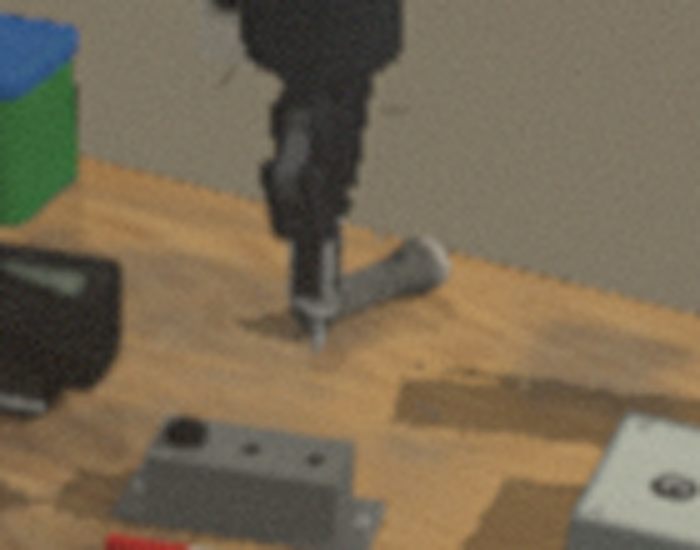

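The plug is held upright, with its collar at scene (363.5,191) and pin tip at (363,199). Its old hole is now empty and the blanking plug is undisturbed. Next I'll move to the jack, using the mean of the two views.

```bash
python3 - <<'E'
from h import *
np.set_printoptions(precision=4,suppress=True)
t=cv2.imread("pics/t1.png");s=cv2.imread("pics/s1.png")
p=readout.get_tcp_pos();print("tip pred",proj("scene",[p[0],p[1],p[2]-.0337]),"seen 363.3,199.3")
hs,n=blob(s,358,217,10,9,75);print("hole scene",hs,n,onz("scene",hs,.042))
J=[.5503,-.2366]
a=np.radians(15);Q=quat([0,0,-1],[np.cos(a),np.sin(a),0])
r.move_to([*J,.115],Q)
r.hold(.2)
im=read_camera("scene");cv2.imwrite("pics/s2.png",im[:,:,::-1]);print(readout.get_tcp_pos())
hit=r.servo_line([*J,.0575],rate=.04,threshold=6)
print(hit,readout.get_tcp_pos(),readout.get_wrist_force(),readout.get_torque(),readout.get_clock())
E
```

```text
tip pred [362.4923 200.4142] seen 363.3,199.3
hole scene [362.2857 221.7857] 3 [ 0.4866 -0.0658  0.042 ]
[ 0.5503 -0.2353  0.1154]
False [ 0.5505 -0.2367  0.0578] [ 0.1925 -0.2862 -1.332 ] [-0.0123  0.0112 -0.0108] 8.425
```

```bash
python3 - <<'E'
from h import *
np.set_printoptions(precision=4,suppress=True)
J=[.5503,-.2366]
hit=r.servo_line([*J,.0535],rate=.02,threshold=12)
print(hit,readout.get_tcp_pos(),readout.get_wrist_force(),readout.get_clock())
hand.command_gripper(.03)
print(readout.get_wrist_force(),readout.get_grip_width())
r.servo_line([*J,.17],rate=.15)
im=read_camera("scene");im2=read_camera("top");cv2.imwrite("pics/s3.png",im[:,:,::-1]);cv2.imwrite("pics/t3.png",im2[:,:,::-1])
f=lambda im,x,y,w,h,k:cv2.resize(im[y:y+h,x:x+w,::-1],None,fx=k,fy=k,interpolation=cv2.INTER_CUBIC)
cv2.imwrite("pics/crop5.png",np.hstack([f(im,405,190,80,80,5),f(im2,400,135,80,80,5)]));print(readout.get_clock())
E
```

```text
True [ 0.5506 -0.2368  0.0566] [-1.3494  0.2743  5.2847] 8.6333
[-0.1314  0.2672  0.9388] 0.029842311218895388
9.9667
```

View pics/crop5.png

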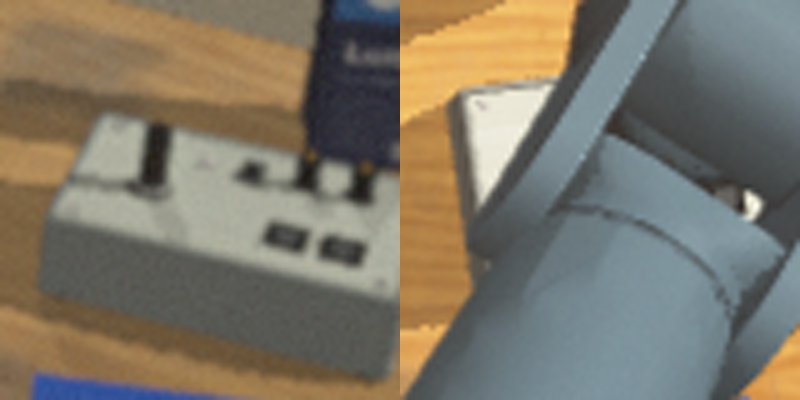

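The plug is home: the collar met the panel at TCP z 0.0566 against 0.0567 predicted. In the scene crop the barrel stands upright on the jack, with its base near (435,227). Now the handset.

```bash
python3 - <<'E'
from h import *
np.set_printoptions(precision=4,suppress=True)
b=np.radians(60);z=np.r_[np.cos(b)*X,-np.sin(b)];G=np.r_[H,.155]
hand.command_gripper(.085)
js=[r.solve_ik(*pose(G,60,s)) for s in(1,-1)];print(js)
p,q=pose(G-.12*z,60); r.move_to(p,q)
p,q=pose(G,60); print(r.servo_line(p,rate=.1,threshold=6),readout.get_tcp_pos(),p,readout.get_wrist_force())
im=read_camera("scene");im2=read_camera("top")
f=lambda im,x,y,w,h,k:cv2.resize(im[y:y+h,x:x+w,::-1],None,fx=k,fy=k,interpolation=cv2.INTER_CUBIC)
cv2.imwrite("pics/crop6.png",np.hstack([f(im,230,110,80,100,5),f(im2,215,125,80,100,5)]));print(readout.get_clock())
E
```

```text
[array([ 0.2721,  0.0213,  2.0569, -0.0422,  0.5406, -1.497 ]), array([ 0.2721,  0.0213,  2.0569, -0.0422,  0.5406,  1.6446])]
False [0.5503 0.2647 0.1395] [0.55   0.2646 0.1388] [ 0.3728 -0.5381  0.1145]
13.8
```

View pics/crop6.png

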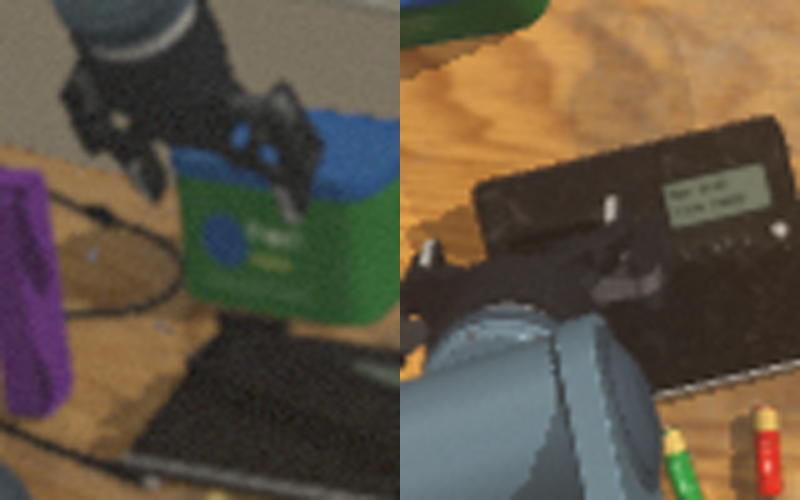

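The handset is no longer in the cradle. I need to find out where it went.

```bash
python3 - <<'E'
from h import *
im=read_camera("scene");im2=read_camera("top");cv2.imwrite("pics/s4.png",im[:,:,::-1]);cv2.imwrite("pics/t4.png",im2[:,:,::-1])
a=cv2.imread("pics/s3.png")
f=lambda im,x,y,w,h,k:cv2.resize(im[y:y+h,x:x+w],None,fx=k,fy=k,interpolation=cv2.INTER_CUBIC)
s4=im[:,:,::-1];t4=im2[:,:,::-1]
top=np.hstack([f(a,220,100,160,120,2.5),f(s4,220,100,160,120,2.5)])
bot=np.hstack([f(t4,150,60,200,150,2),f(s4,80,60,200,150,2)])
cv2.imwrite("pics/crop7.png",np.vstack([top,bot]))
print(readout.get_joint_pos(),readout.get_clock())
E
```

```text
[ 0.27214963  0.02036158  2.05681066 -0.04220257  0.54061027 -1.49699435] 13.9
```

View pics/crop7.png

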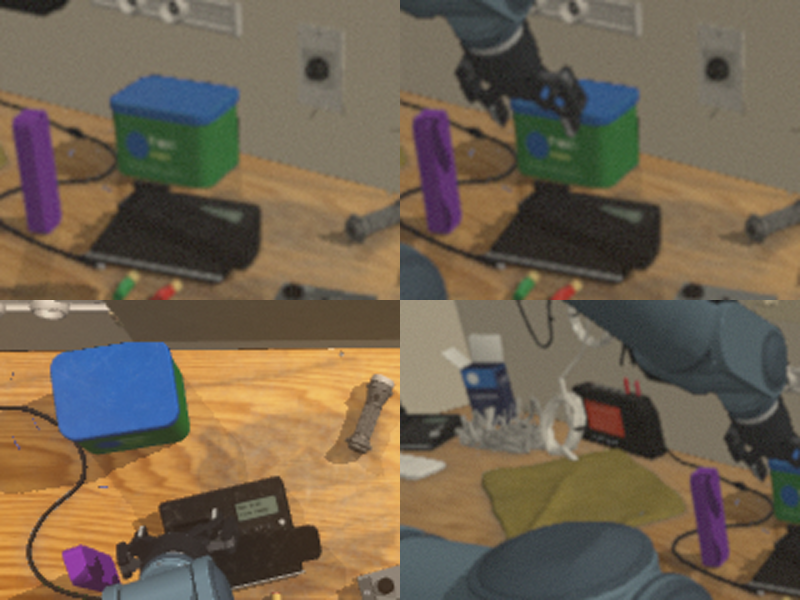

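The handset is lying across the base, protruding at its right edge near top pixel (300,180). Frame s3 shows it had already gone by then, so my first sweep from the start pose probably knocked it over. I'll retract the way I came, clear the view, and measure it again.

```bash
python3 - <<'E'
from h import *
b=np.radians(60);z=np.r_[np.cos(b)*X,-np.sin(b)];G=np.r_[H,.155]
p,q=pose(G-.12*z,60); r.servo_line(p,rate=.2)
r.move_to([.45,-.15,.30],quat([0,0,-1],[1,.27,0])); print(readout.get_clock())
im=read_camera("scene")[:,:,::-1];im2=read_camera("top")[:,:,::-1];cv2.imwrite("pics/s5.png",im);cv2.imwrite("pics/t5.png",im2)
f=lambda im,x,y,w,h,k:cv2.resize(im[y:y+h,x:x+w],None,fx=k,fy=k,interpolation=cv2.INTER_CUBIC)
G2=lambda im:(255*(im/255.)**.5).astype(np.uint8)
cv2.imwrite("pics/crop8.png",G2(np.vstack([np.hstack([f(im2,220,142,100,75,4)[:300],f(im2,320,175,100,75,4)]),np.hstack([f(im,250,162,100,75,5)[:300,:400],f(im,250,162,100,75,5)[:300,100:]])])[:600,:800]) if 0 else G2(np.vstack([f(im2,220,142,133,50*75//50-25,6)[:300,:800].copy() if 0 else cv2.resize(im2[142:217,220:340],(480,300),interpolation=cv2.INTER_CUBIC),cv2.resize(im[165:240,250:370],(480,300),interpolation=cv2.INTER_CUBIC)])))
E
```

```text
16.15
```

View pics/crop8.png

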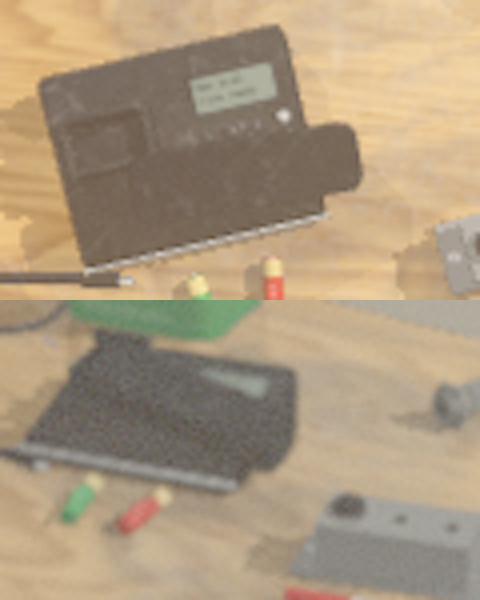

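The top panel shows the handset lying flat on the base. Its rounded top end overhangs the right edge, spanning about (307.5,173) to (310,188) in top pixels. No display or keys are visible, so the screen is face down. The cells and the marker are undisturbed. Next I'll get numeric contours for its pose.

```bash
python3 - <<'E'
from h import *
np.set_printoptions(precision=4,suppress=True)
t=cv2.imread("pics/t5.png"); s=cv2.imread("pics/s5.png")
for n,im,(x,y,w,h),th in(("top",t,(215,135,110,85),85),("scene",s,(245,165,90,55),75)):
    m=(im.max(2)<th).astype(np.uint8)[y:y+h,x:x+w]
    N,l,st,c=cv2.connectedComponentsWithStats(m);k=1+st[1:,4].argmax()
    cn=max(cv2.findContours((l==k).astype(np.uint8),0,1)[0],key=len)
    print(n,st[k],(cv2.approxPolyDP(cn,1.6,True)[:,0]+[x,y]).tolist())
g=cv2.GaussianBlur(t.max(2),(3,3),0)
for u in(255,262,270,278,286,294,300,305,308): print(u,g[164:206,u].tolist())
for z in(.03,.045,.06):
    print(z,[ (onz("top",p,z)[:2].round(4).tolist(),proj("scene",onz("top",p,z)).round(1).tolist()) for p in((309.3,181.1),(306,188.5),(304,173))])
E
```

```text
top [  15   14   81   60 3013] [[289, 149], [230, 162], [242, 208], [299, 195], [302, 189], [309, 187], [308, 175], [295, 172]]
scene [   2    0   77   47 1764] [[247, 172], [259, 171], [265, 167], [269, 167], [268, 169], [274, 171], [274, 176], [267, 182], [256, 200], [304, 208], [309, 211], [313, 207], [317, 207], [322, 201], [322, 182], [288, 177], [288, 173], [271, 169], [268, 165], [261, 170]]
255 [61, 62, 63, 63, 63, 60, 57, 57, 56, 54, 53, 52, 51, 51, 50, 50, 51, 52, 53, 53, 52, 52, 53, 55, 56, 55, 54, 53, 53, 53, 54, 54, 54, 55, 57, 58, 58, 59, 60, 60, 59, 76]
262 [60, 59, 60, 62, 65, 65, 63, 62, 63, 63, 63, 63, 62, 62, 60, 57, 53, 52, 52, 53, 53, 53, 53, 53, 54, 54, 54, 53, 54, 56, 55, 54, 54, 55, 56, 58, 58, 58, 58, 68, 97, 123]
270 [100, 110, 111, 108, 111, 104, 84, 67, 64, 66, 66, 65, 63, 60, 56, 53, 53, 53, 53, 53, 53, 53, 53, 53, 53, 53, 53, 53, 54, 54, 54, 54, 55, 57, 57, 57, 57, 63, 90, 118, 131, 147]
278 [111, 105, 110, 112, 95, 75, 67, 66, 68, 74, 77, 69, 59, 55, 54, 54, 54, 54, 55, 56, 56, 55, 55, 55, 57, 58, 57, 57, 56, 56, 56, 56, 56, 56, 57, 63, 88, 117, 130, 14
[... 611 characters left out ...]
, 207, 157, 95, 64, 58, 57, 57, 57, 57, 57, 56, 56, 56, 57, 58, 58, 57, 57, 78, 122, 151, 158, 165, 171, 174, 174, 172, 170, 165, 160, 159, 155, 150, 153, 161]
308 [218, 221, 219, 218, 221, 220, 219, 220, 209, 177, 134, 102, 86, 77, 71, 65, 60, 57, 57, 57, 57, 58, 60, 62, 75, 110, 145, 156, 156, 160, 164, 167, 170, 172, 173, 173, 171, 168, 164, 160, 161, 170]
0.03 [([0.5331, 0.0934], [321.9, 202.1]), ([0.5125, 0.1027], [315.3, 204.3]), ([0.5559, 0.1081], [322.2, 197.5])]
0.045 [([0.5314, 0.0928], [321.7, 197.9]), ([0.511, 0.102], [315.0, 200.1]), ([0.554, 0.1073], [321.9, 193.4])]
0.06 [([0.5297, 0.0922], [321.4, 193.6]), ([0.5096, 0.1013], [314.7, 195.8]), ([0.552, 0.1065], [321.6, 189.2])]
```

```bash
cat >> h.py <<'E'
U=np.array([0,0,1.]);X3=np.r_[X,0];Y3=np.r_[Y,0]
def m2q(m): return R.from_matrix(m).as_quat()[[3,0,1,2]]
def final(g,az,sg,el=45):   # handset held across its sides, tool z = screen normal
    A=np.array([np.cos(az),np.sin(az),0]);e=np.radians(el)
    z=np.cos(e)*A+np.sin(e)*U;x=-sg*(np.cos(e)*U-np.sin(e)*A)
    return np.array(g)+z*r.hold_point_z,m2q(np.c_[x,np.cross(z,x),z])
def pick(sg,sig=12,px=(304,181),zc=.043):
    s=np.radians(sig);z=np.sin(s)*X3-np.cos(s)*U;y=sg*(np.cos(s)*X3+np.sin(s)*U)
    G=onz("top",px,.05);G[2]=zc;G=G+.0
    return G,z,m2q(np.c_[np.cross(y,z),y,z])
E
python3 - <<'E'
from h import *
np.set_printoptions(precision=2,suppress=True)
for sg in(1,-1):
    G,z,q=pick(sg);print(G,[r.solve_ik(G+z*(r.hold_point_z-d),q) for d in(0,.15)])
    for az in range(-180,180,30):
        ok=[]
        for rho in(.35,.45,.55,.65):
            for th in(-.6,-.2,.2,.6):
                for h in(.3,.4,.5,.6,.7,.8):
                    j=r.solve_ik(*final([rho*np.cos(th),rho*np.sin(th),h],np.radians(az),sg))
                    if j is not None: ok.append((rho,th,h,j))
        print(sg,az,len(ok),ok[:2])
E
```

```text
[0.53 0.11 0.04] [array([-0.03,  0.2 ,  2.06,  0.09,  0.68, -0.32]), array([-0.05, -0.14,  2.08,  0.07,  1.  , -0.31])]
1 -180 70 [(0.35, -0.6, 0.6, array([-0.64, -0.06,  1.99,  3.88,  2.46, -0.48])), (0.35, -0.6, 0.7, array([-0.64, -0.16,  1.89,  3.75,  2.31, -0.65]))]
1 -150 66 [(0.35, -0.6, 0.6, array([-0.51, -0.19,  2.1 ,  3.98,  2.18, -0.13])), (0.35, -0.6, 0.7, array([-0.51, -0.29,  2.  ,  3.89,  2.04, -0.3 ]))]
1 -120 65 [(0.35, -0.6, 0.5, array([-0.45, -0.23,  2.34,  4.02,  1.99,  0.35])), (0.35, -0.6, 0.6, array([-0.45, -0.41,  2.27,  3.96,  1.83,  0.15]))]
1 -90 72 [(0.35, -0.6, 0.3, array([-0.51,  0.24,  2.49,  3.94,  2.11,  1.15])), (0.35, -0.6, 0.6, array([-0.51, -0.75,  2.46,  3.83,  1.33,  0.47]))]
1 -60 79 [(0.35, -0.2, 0.3, array([-0.15,  0.21,  2.54,  3.82,  2.07,  1.22])), (0.35, -0.2, 0.6, array([-0.15, -0.85,  2.51,  3.78,  1.19,  0.57]))]
1 -30 76 [(0.35, 0.2, 0.7, array([ 0.19, -0.98,  2.39,  3.79,  0.88,  0.57])), (0.35, 0.2, 0.8, array([ 0.19, -0.94,  2.2 ,  3.88,  0.76,  0.44]))]
1 0 65 [(0.35, 0.6, 0.8, array([ 0.51, -1.  ,  2.22,  3.79,  0.6 ,  0.63])), (0
[... 1949 characters left out ...]
.43,  1.63,  2.44, -0.93])), (0.35, -0.6, 0.4, array([-1.46, -0.12,  2.5 ,  1.98,  2.36, -0.46]))]
-1 60 88 [(0.35, -0.6, 0.3, array([-1.32,  0.39,  2.23,  1.39,  2.61, -0.82])), (0.35, -0.6, 0.4, array([-1.32,  0.09,  2.29,  1.81,  2.6 , -0.33]))]
-1 90 94 [(0.35, -0.6, 0.3, array([-1.14,  0.48,  2.08,  1.09,  2.81, -0.81])), (0.35, -0.6, 0.4, array([-1.14,  0.23,  2.13,  1.72,  2.84, -0.15]))]
-1 120 88 [(0.35, -0.6, 0.6, array([-0.97, -0.04,  1.97,  3.01,  2.71,  1.39])), (0.35, -0.6, 0.7, array([-0.97, -0.14,  1.87,  3.05,  2.51,  1.44]))]
-1 150 80 [(0.35, -0.6, 0.5, array([-0.8 ,  0.13,  1.99,  3.81,  2.83,  2.41])), (0.35, -0.6, 0.6, array([-0.8 , -0.02,  1.94,  3.56,  2.66,  2.14]))]
```

```bash
python3 - <<'E'
from h import *
np.set_printoptions(precision=3,suppress=True)
G,z,q=pick(1); hp=r.hold_point_z; f0=np.array(readout.get_wrist_force())
hand.command_gripper(.075)
r.move_to(G+z*(hp-.13),q)
print("hit",r.servo_line(G+z*hp,rate=.08,threshold=6),readout.get_tcp_pos(),G+z*hp)
hand.command_gripper(0.)
print(readout.get_grip_width(),readout.get_gripper_force(),np.array(readout.get_wrist_force())-f0)
p=np.array(readout.get_tcp_pos());r.servo_line(p+[0,0,.26],rate=.12);r.hold(.3)
print(readout.get_grip_width(),readout.get_gripper_force(),np.array(readout.get_wrist_force())-f0,readout.get_torque(),readout.get_clock())
for n in("scene","top"): cv2.imwrite(f"pics/{n}6.png",read_camera(n)[:,:,::-1])
np.set_printoptions(precision=2)
L=[]
for az in range(-180,180,15):
  for x in(.4,.45,.5,.55):
    for y in(-.2,-.1,0,.1,.2,.3):
      for h in(.35,.42,.5,.6):
        j=r.solve_ik(*final([x,y,h],np.radians(az),1))
        if j is not None: L.append((np.abs(np.array(j)-readout.get_joint_pos()).max() if 0 else 0,az,x,y,h,j))
j0=np.array(readout.get_joint_pos());L=sorted([(np.abs(l[5]-j0).max(),)+l[1:] for l in L],key=lambda l:l[0])
print(j0,len(L)); seen=set()
for l in L:
    if l[1] not in seen and len(seen)<12: seen.add(l[1]);print(*l)
E
```

```text
hit False [0.535 0.108 0.025] [0.535 0.108 0.025]
0.04788406674145325 59.117334671051 [-3.407 -1.26   5.512]
0.047324382530022295 60.23496313020587 [ 0.061 -0.394 -0.398] [-0.131  0.141  0.013] 22.4167
[-0.03 -0.17  1.9   0.06  1.21 -0.28] 1420
2.297012056951846 135 0.5 -0.1 0.42 [-0.51  0.54  1.64  2.35  2.87 -2.53]
2.308129163940811 165 0.5 0.2 0.42 [ 0.07  0.59  1.57  2.34  2.82 -2.59]
2.3087318799353915 120 0.4 -0.1 0.5 [-0.68  0.19  1.93  2.37  2.77 -2.58]
2.33664114629083 150 0.4 0.1 0.5 [-0.18  0.19  1.92  2.39  2.78 -2.53]
2.345317376701813 -180 0.45 0.3 0.42 [ 0.29  0.6   1.55  2.4   2.84 -2.49]
2.365201054844355 105 0.45 -0.1 0.6 [-0.69  0.08  1.84  2.42  2.47 -2.64]
2.3682091866751556 90 0.4 -0.2 0.6 [-0.95  0.05  1.88  2.42  2.47 -2.65]
2.4113962266825504 15 0.5 -0.1 0.35 [-0.71  0.18  2.34  2.47  1.93  2.1 ]
2.4146014160392184 30 0.55 0 0.35 [-0.48  0.27  2.23  2.46  1.91  2.14]
2.4166383218619707 0 0.4 -0.2 0.35 [-1.08  0.06  2.49  2.39  1.98  2.14]
2.4388665833521137 60 0.5 0.3 0.35 [0.1  0.32 2.16 2.5  1.88 2.12]
2.4564387464381183 45 0.4 0.2 0.35 [-0.11  0.03  2.53  2.51  1.92  2.05]
```

```bash
python3 - <<'E'
from h import *
s=cv2.imread("pics/scene6.png");s5=cv2.imread("pics/s5.png");t=cv2.imread("pics/top6.png");t5=cv2.imread("pics/t5.png")
G,z,q=pick(1);G=G+[0,0,.26]
print("foot/top pred scene",proj("scene",G+.143*Y3),proj("scene",G-.015*Y3),"top",proj("top",G+.143*Y3),proj("top",G-.015*Y3))
for d in(.03,.05,.07,.09,.11,.13,.15,.17):
    zz=np.arange(.05,-.0501,-.005);row=[]
    for k in zz:
        u,v=np.rint(proj("scene",G+d*Y3-.012*X3+k*U)).astype(int)
        row.append(int(s[v,u].max()))
    print(int(d*1000),row)
print("top view")
for d in(.03,.05,.07,.09,.11,.13,.15,.17):
    row=[]
    for k in np.arange(.05,-.0501,-.005):
        u,v=np.rint(proj("top",G+d*Y3+k*X3)).astype(int);row.append(int(t[v,u].max()))
    print(int(d*1000),row)
print("cradle-side diff on base", np.abs(t.astype(int)-t5).max(2)[182:200,255:290].mean())
E
```

```text
foot/top pred scene [264.83570471 104.70916881] [319.65966496 109.84484751] top [234.99506056 183.31719355] [304.61511082 166.6817851 ]
30 [60, 51, 61, 52, 35, 41, 42, 48, 41, 43, 38, 28, 33, 37, 74, 123, 122, 123, 126, 125, 125]
50 [122, 124, 122, 101, 57, 35, 37, 37, 41, 30, 37, 41, 36, 91, 125, 122, 121, 123, 121, 123, 126]
70 [121, 127, 104, 45, 36, 37, 37, 38, 37, 38, 38, 36, 57, 121, 125, 122, 123, 123, 122, 124, 123]
90 [122, 122, 56, 39, 32, 35, 37, 36, 42, 38, 32, 77, 109, 122, 121, 124, 122, 124, 121, 122, 126]
110 [121, 60, 39, 44, 40, 37, 38, 34, 33, 39, 50, 117, 122, 123, 124, 123, 123, 122, 122, 126, 120]
130 [122, 124, 98, 45, 44, 36, 35, 42, 40, 55, 92, 124, 122, 124, 124, 123, 121, 124, 122, 122, 121]
150 [122, 123, 136, 113, 121, 122, 117, 131, 114, 123, 121, 118, 122, 125, 120, 121, 120, 123, 122, 124, 123]
170 [118, 116, 97, 93, 104, 125, 122, 124, 121, 123, 121, 123, 124, 122, 120, 124, 123, 122, 123, 127, 123]
top view
30 [72, 66, 120, 132, 139, 145, 145, 146, 147, 144, 146, 146, 140, 135, 129, 122, 112, 107, 99, 93, 81]
50 [125, 139, 77, 71, 97, 112, 141, 145, 147, 146, 142, 140, 134, 127, 119, 113, 104, 95, 89, 80, 71]
70 [79, 134, 137, 145, 144, 145, 143, 143, 143, 145, 144, 143, 143, 153, 154, 106, 110, 62, 63, 62, 57]
90 [80, 56, 57, 58, 47, 49, 46, 59, 60, 62, 60, 62, 61, 72, 80, 137, 142, 143, 146, 143, 144]
110 [87, 56, 56, 56, 49, 51, 48, 50, 50, 52, 46, 50, 47, 47, 63, 60, 56, 56, 58, 60, 63]
130 [84, 55, 61, 58, 51, 52, 52, 51, 53, 54, 51, 49, 49, 51, 57, 58, 59, 63, 60, 62, 56]
150 [194, 195, 135, 136, 131, 137, 128, 161, 152, 166, 166, 155, 163, 152, 162, 140, 139, 142, 145, 164, 153]
170 [195, 195, 160, 139, 150, 157, 160, 152, 165, 160, 144, 161, 160, 154, 147, 207, 207, 198, 186, 186, 208]
cradle-side diff on base 64.79523809523809
```

```bash
cat >> h.py <<'E'
def target(g,az,dl,el=45):
    A=np.array([np.cos(az),np.sin(az),0]);e=np.radians(el)
    nz=np.cos(e)*A+np.sin(e)*U; lz=np.cos(e)*U-np.sin(e)*A; lx=-nz; Hs=np.c_[lx,np.cross(lz,lx),lz]
    # handset axes in tool frame: nominal z=-tool x, y=-tool y, x=-tool z, then turned dl about tool y
    N=np.c_[[0,0,-1.],[0,-1.,0],[-1.,0,0]]
    M=Hs@(R.from_rotvec([0,dl,0]).as_matrix()@N).T
    return np.array(g)+M[:,2]*r.hold_point_z,m2q(M)
E
python3 - <<'E'
from h import *
np.set_printoptions(precision=2,suppress=True)
G,z,q=pick(1);G=G+[0,0,.26];Rt=R.from_quat(q[[1,2,3,0]]);ty=Rt.as_matrix()[:,1]
D=[.03,.05,.07,.09,.11,.13]
for nm,K,DD in(("low",[-.0205,-.0145,-.0115,-.005,-.0005,.0008],D),("up",[.034,.0395,.0415,.0455],D[1:5])):
    P=np.array([proj("scene",G+d*Y3-.012*X3+k*U) for d,k in zip(DD,K)]);f=np.polyfit(P[:,0],P[:,1],1)
    best=[]
    for dl in np.radians(np.arange(-25,25.1,.5)):
        a=R.from_rotvec(dl*ty).apply(Y3);c=G+.08*Y3
        A,B=proj("scene",c-.05*a),proj("scene",c+.05*a);best.append((abs((B[1]-A[1])/(B[0]-A[0])-f[0]),np.degrees(dl),a[2]))
    print(nm,f[0],min(best))
j0=np.array(readout.get_joint_pos())
dl=min(best)[1];dl=np.radians(dl);L=[]
for az in range(-90,61,15):
  for rho in(.45,.5,.55,.6):
    for th in(-.3,-.1,.1,.3,.5):
      for h in(.45,.5,.55,.6,.65,.7):
        j=r.solve_ik(*target([rho*np.cos(th),rho*np.sin(th),h],np.radians(az),dl))
        if j is not None and .4<j[4]<1.5 and abs(j[5])<2.5 and j[3]<3.9: L.append((np.abs(j-j0).max(),az,rho,th,h,j))
print(len(L)); seen=set()
for l in sorted(L,key=lambda l:l[0]):
    if l[1] not in seen: seen.add(l[1]);print(*l)
E
```

```text
low 0.3315732367856285 (np.float64(0.003727463542885223), np.float64(14.0), np.float64(0.23663532174578925))Traceback (most recent call last):
  File "<stdin>", line 10, in <module>
  File "h.py", line 15, in proj
    K,R,t=cam(n);q=K@(R@np.array(p)+t);return q[:2]/q[2]
          ~~~^^^
  File "h.py", line 4, in cam
    c=get_calibration(n); T=np.array(c["world_to_cam"]); return np.array(c["intrinsics"]),T[:3,:3],T[:3,3]
ValueError: time passes only in moves, steps and waits
```

```bash
sed -i 's/^def cam(n):/from functools import lru_cache\n@lru_cache(None)\ndef cam(n):/' h.py; python3 - <<'E'
from h import *
np.set_printoptions(precision=2,suppress=True)
j0=np.array(readout.get_joint_pos());dl=np.radians(14);L=[]
for az in range(-90,61,30):
  for rho in(.45,.55):
    for th in(-.3,0,.3):
      for h in(.45,.55,.65):
        j=r.solve_ik(*target([rho*np.cos(th),rho*np.sin(th),h],np.radians(az),dl))
        if j is not None and .4<j[4]<1.6 and abs(j[5])<2.5 and j[3]<3.9: L.append((np.abs(j-j0).max(),az,rho,th,h,j))
print(len(L)); seen=set()
for l in sorted(L,key=lambda l:l[0]):
    if l[1] not in seen: seen.add(l[1]);print(*l)
E
```

```text
28
2.702977510117842 30 0.55 0 0.65 [-0.39 -0.21  2.09  2.72  1.53  2.43]
2.7180677818230374 0 0.45 -0.3 0.65 [-0.75 -0.57  2.34  2.78  1.37  2.32]
3.061623494979464 -30 0.45 -0.3 0.65 [-0.56 -0.59  2.35  3.12  1.23  1.61]
3.412101011534073 -60 0.45 -0.3 0.65 [-0.38 -0.45  2.27  3.47  1.39  0.92]
```

```bash
python3 - <<'E'
from h import *
np.set_printoptions(precision=3,suppress=True)
p=np.array(readout.get_tcp_pos());g=[.5*np.cos(-.3),.5*np.sin(-.3),.65];az=np.radians(-45)
r.servo_line(p+[-.05,0,.12],rate=.15)
j0=np.array(readout.get_joint_pos());j=np.array(r.solve_ik(*target(g,az,np.radians(14))));print(j0,j)
for k in(.5,1):
    r.set_joints(j0+k*(j-j0));print(readout.get_joint_pos(),readout.get_tcp_pos(),readout.get_wrist_force(),readout.get_torque(),readout.get_grip_width(),readout.get_clock())
r.hold(.4)
for n in("scene","top"): cv2.imwrite(f"pics/{n}7.png",read_camera(n)[:,:,::-1])
E
python3 - <<'E'
from h import *
g=np.array([.5*np.cos(-.3),.5*np.sin(-.3),.65]);az=np.radians(-45);A=np.array([np.cos(az),np.sin(az),0])
s=cv2.imread("pics/scene7.png");t=cv2.imread("pics/top7.png")
lz=(U-A)/2**.5;nz=(U+A)/2**.5;ly=np.cross(lz,-nz)
S=lambda im,n,p:int(im[tuple(np.rint(proj(n,p)).astype(int)[::-1])].max())
print("foot pix",proj("scene",g-.143*lz),proj("top",g-.143*lz))
print("scene profile: rows along handset, across normal +50..-50")
for d in(.03,.05,.07,.09,.11,.13,.15,.17): print(int(d*1000),[S(s,"scene",g-d*lz+k*nz) for k in np.arange(.05,-.0501,-.005)])
print("top: across width on the screen face")
for d in(-.025,-.01,.01,.02,.03,.04,.05,.07,.09,.11,.13,.15): print(int(d*1000),[S(t,"top",g-d*lz+.012*nz+k*ly) for k in np.arange(.04,-.0401,-.005)])
E
```

```text
[-0.039 -0.346  1.828  0.055  1.459 -0.268] [-0.445 -0.363  2.208  3.32   1.333  1.233]
[-0.241 -0.354  2.018  1.687  1.396  0.483] [0.534 0.241 0.573] [ 0.13  -0.414 -1.73 ] [-0.542  0.259 -0.016] 0.047345340880355524 24.9833
[-0.444 -0.363  2.208  3.319  1.333  1.233] [ 0.485 -0.154  0.666] [-0.341  0.216 -0.78 ] [ 0.281  0.295 -0.018] 0.047042968011444176 26.4333
foot pix [455.34765639   5.84449459] [480.38731266 136.36486821]
scene profile: rows along handset, across normal +50..-50
30 [160, 106, 100, 97, 121, 121, 120, 126, 119, 122, 117, 96, 98, 100, 93, 100, 102, 103, 102, 98, 100]
50 [99, 102, 107, 121, 132, 128, 109, 108, 105, 103, 101, 89, 93, 92, 101, 102, 99, 94, 100, 98, 102]
70 [119, 140, 136, 133, 134, 131, 132, 126, 129, 125, 116, 101, 101, 101, 95, 92, 96, 97, 102, 100, 100]
90 [95, 97, 95, 91, 101, 111, 134, 128, 131, 129, 127, 126, 121, 122, 119, 110, 98, 102, 119, 126, 97]
110 [101, 87, 94, 98, 101, 97, 91, 89, 97, 100, 127, 133, 125, 126, 119, 117, 122, 126, 130, 129, 130]
130 [94, 84, 94, 95, 101, 107, 100, 100, 98, 97, 31, 76, 116, 119, 116, 119, 120, 123, 119,
[... 526 characters left out ...]
62, 61, 60, 60, 59, 63, 63, 64, 59, 187, 242, 243]
30 [209, 210, 185, 139, 62, 62, 63, 64, 62, 64, 66, 62, 64, 59, 109, 242, 238]
40 [211, 222, 216, 190, 64, 207, 191, 159, 206, 164, 183, 154, 67, 60, 71, 229, 235]
50 [232, 229, 218, 205, 64, 170, 166, 177, 161, 207, 218, 207, 65, 61, 70, 232, 226]
70 [231, 220, 234, 234, 66, 69, 66, 68, 68, 66, 66, 64, 66, 67, 60, 230, 235]
90 [229, 230, 232, 228, 70, 69, 66, 209, 126, 124, 214, 67, 65, 67, 61, 228, 234]
110 [228, 233, 227, 233, 93, 80, 81, 76, 75, 77, 66, 91, 83, 67, 61, 143, 228]
130 [241, 239, 238, 230, 219, 72, 148, 89, 96, 101, 65, 80, 95, 72, 64, 232, 230]
150 [245, 238, 243, 241, 239, 70, 95, 92, 75, 87, 83, 72, 91, 85, 66, 235, 226]
```

The top view shows the screen now facing up, with the display about 45 mm from the grip, so the top end is the one held. The scene view cuts the handset off, so I'll lower it to measure the slant.

```bash
cat > chk.py <<'E'
from h import *
def check(k):
    ims={}
    for n in("scene","top"): ims[n]=read_camera(n)[:,:,::-1].copy();cv2.imwrite(f"pics/{n}{k}.png",ims[n])
    return ims
E
python3 - <<'E'
from chk import *
p=np.array(readout.get_tcp_pos())
for dx,dz in((0,-.2),(.05,-.2),(.05,-.16),(.0,-.14),(.08,-.14)):
    try: r.servo_line(p+[dx,0,dz],rate=.12);print(dx,dz);break
    except r.IKError: pass
r.hold(.4);p2=np.array(readout.get_tcp_pos());ims=check(8)
az=np.radians(-45);A=np.array([np.cos(az),np.sin(az),0]);lz=(U-A)/2**.5;nz=(U+A)/2**.5;ly=np.cross(lz,-nz)
q=readout.get_orientation();tz=R.from_quat(np.array(q)[[1,2,3,0]]).as_matrix()[:,2];g=p2-tz*r.hold_point_z
print(p2,g,"tool z",tz,readout.get_clock(),[proj("scene",g-d*lz).round(0).tolist() for d in(0,.143)])
def S(n,p):
    u,v=np.rint(proj(n,p)).astype(int);return int(ims[n][v,u].max()) if 0<=u<640 and 0<=v<400 else -1
for d in(.02,.04,.06,.08,.10,.12,.13,.14,.15,.16): print(int(d*1000),[S("scene",g-d*lz+k*nz) for k in np.arange(.06,-.0601,-.005)])
print("top")
for d in(.04,.06,.09,.12,.14,.145,.15,.155,.16,.17): print(int(d*1000),[S("top",g-d*lz+.012*nz+k*ly) for k in np.arange(.04,-.0401,-.004)])
E
```

```text
0 -0.2
[ 0.48445482 -0.15447311  0.46617296] [ 0.47764572 -0.14766331  0.45014321] tool z [ 0.36412254 -0.36416048  0.85720588] 29.25 [[401.0, 63.0], [442.0, 109.0]]
20 [131, 137, 136, 136, 137, 137, 139, 87, 66, 85, 57, 50, 46, 49, 47, 47, 63, 48, 47, 44, 49, 41, 42, 41, 47]
40 [127, 128, 127, 125, 130, 136, 139, 89, 41, 44, 42, 40, 37, 94, 106, 106, 92, 51, 42, 56, 85, 42, 55, 53, 55]
60 [131, 127, 128, 128, 127, 127, 131, 59, 46, 43, 46, 37, 39, 125, 136, 133, 117, 129, 127, 126, 128, 129, 129, 129, 106]
80 [128, 126, 128, 126, 127, 127, 131, 85, 39, 46, 39, 42, 33, 118, 130, 130, 128, 127, 129, 128, 127, 125, 128, 130, 130]
100 [130, 127, 126, 127, 128, 127, 116, 42, 41, 42, 43, 44, 35, 114, 129, 128, 127, 130, 126, 132, 133, 127, 132, 131, 130]
120 [126, 128, 130, 130, 130, 128, 127, 36, 41, 48, 39, 43, 31, 129, 132, 126, 129, 128, 129, 131, 128, 131, 129, 124, 129]
130 [128, 130, 127, 128, 128, 126, 125, 74, 37, 44, 49, 48, 52, 129, 131, 129, 127, 128, 127, 131, 128, 129, 128, 128, 128]
140 [128, 131, 131, 131, 130, 121, 127, 53, 41, 35, 39, 42, 113, 128, 130, 129, 129, 129, 12
[... 590 characters left out ...]
 239]
120 [167, 240, 237, 238, 236, 215, 65, 101, 94, 71, 75, 110, 86, 63, 88, 86, 88, 66, 63, 239, 237]
140 [238, 238, 231, 228, 238, 211, 67, 78, 78, 74, 70, 85, 82, 71, 76, 83, 76, 68, 93, 240, 236]
145 [238, 228, 228, 229, 230, 66, 68, 73, 89, 81, 70, 89, 93, 90, 69, 99, 82, 68, 96, 238, 236]
150 [239, 230, 228, 230, 224, 62, 66, 86, 102, 78, 70, 91, 82, 75, 70, 125, 100, 69, 179, 236, 241]
155 [241, 229, 228, 229, 169, 63, 69, 69, 70, 68, 69, 71, 74, 69, 68, 66, 70, 68, 93, 242, 244]
160 [240, 237, 237, 226, 167, 98, 76, 70, 70, 67, 67, 71, 74, 71, 69, 68, 72, 73, 134, 243, 242]
170 [240, 239, 237, 230, 187, 129, 153, 217, 218, 226, 171, 182, 155, 144, 218, 161, 201, 240, 244, 242, 235]
```

The handset's edges run parallel to the 45° reference to within about 1°, it is level, and its foot is about 0.35 m up. One last check that the other items haven't moved, then I'll hand in.

```bash
python3 - <<'E'
from h import *
a,b,p=[cv2.imread(f"pics/{n}.png").astype(int) for n in("scene0","scene8","s3")]
for n,x,y,w,h,ref in(("cells",262,205,35,20,a),("marker",318,233,56,22,a),("blank",330,208,16,14,a),("plug",425,210,20,24,p)):
    print(n,np.abs(b-ref)[y:y+h,x:x+w].mean().round(1))
print(readout.get_grip_width(),readout.get_gripper_force(),np.abs(readout.get_joint_velocities()).max())
print(r.finish_job())
E
```

```text
cells 8.5
marker 7.9
blank 7.2
plug 2.6
0.04753816903228874 60.459601858165115 0.0016640555343000474
the job is handed in; nothing more can be done
None
```

The job is handed in, but not quite as asked: the handset was not drawn up out of its cradle, because it had already been knocked over onto the phone base, almost certainly by my first arm move. I picked it up from there and now hold it still with the screen up at about 45°, level, facing away from the robot, foot about 0.35 m up. The loop plug was pushed fully home and released first, and camera checks showed no sign that the blanking plug, marker or cells had moved.

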